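# Tap down the pop-up stops before routing

### The arm

A 6-joint arm with a two-finger parallel gripper is mounted at the origin on the work surface. World frame = base frame: x ahead of the robot, y to its left, z up, the work surface at z = 0. Lengths are in m, angles in degrees, forces in N, time in s.
With the tool pointing down it reaches from about 0.25 to 0.725 m from the base axis. Payload 9.7 kg.
Tool frame: the origin (TCP) lies between the finger pads; the fingertips stand 19 mm ahead of it and the grasp point (between the pads) is the TCP; z points along the fingers, y is the line along which they close (so a half turn about z gives the same grasp; the last joint's range is limited). The gripper opens to 85 mm and grips with 20 to 120 N. Pads are 22 mm wide; open, the fingers measure 114 mm over their backs; the gripper's body (76 mm by 85 mm) begins 54 mm behind the grasp point. The pads swing forward as they close: fully open they stand 13 mm farther back than shut.
Start: joints at [76.547, 4.979, 10.078, 95.1, 0, 90], TCP at [0.128, 0.535, 0.25] pointing down, gripper open.
Joint ranges: [-179.16, 179.16], [-48.56, 103.87], [-65.8, 70.77], [-126.05, 130.52], [-82.76, 87.17], [-180, 180]. Speed limits (degrees/s): [127.2, 127.2, 147.25, 180, 180, 180].

### API

Orientations are given as [roll, pitch, yaw] about the fixed x, y, z axes, in that order (R = Rz(yaw) Ry(pitch) Rx(roll)).
In Python, from workcell import telemetry, camera, calibration, workorder gives the robot as it stands.
- The arm moves only by the tool play_rows, never from a script. Its argument "increments" is a list of rows, each a list of 3 entries, a list of its own where there are three numbers: the shift along the tool's x, y, z in mm, then the turn, a rotation vector about the tool's x, y, z in degrees, then the closure, from 0 (fully open) to 1 (shut). In form: [[[x, y, z], [ax, ay, az], jaw], ...]. A call has 1 to 20 rows; each row is the pose to reach, as a shift and turn from the pose commanded when the call began, along the tool's axes at that moment; what a row does not reach only later rows make up. A row lasts 1/10 s, in which the tool goes at most 50 mm and 8.59 degrees, less where a joint would pass 70% of its speed; a pose out of reach is approached as far as the arm can. A call with a gripper value outside its range is refused whole. The fingers move at their own pace and stop on an object; "grip_force" is the grip in N (left out, the last holds). Time passes only in rows, so rows that repeat a pose let the fingers close. It gives the time, the measured TCP pose, the force, the opening and the grip force at its end, in the units of the state.
- telemetry.get_obs(): the state, without advancing time (a new reading comes with each control period).
- camera(name): name is "side" or "top"; returns (picture, depth): 400x640x3 uint8, red, green, blue; 400x640 float32, m along the optical axis (not along the pixel's ray), 0 where there is no reading.
- calibration(name): a dict with "vertical_fov" (degrees; the focal length in pixels is half the picture's height over the tangent of half this angle, whatever the lens; pixels are square), "cx", "cy" (the principal point, pixels), "rvec" (rotation vector, rad) and "tvec" (3), from world to camera coordinates, as OpenCV has them. Camera axes: x right, y down, z forward; pixel columns grow to the right and rows downward; lengths in m; the calibration is good to about 2 mm. A picture is of the moment at which its call begins. calibration takes no time and is no camera call.
- workorder.job_done(): hands the job in; it is judged then, once.
The state is a dict: "time": time; "q": joint angles; "qd": joint speeds; "joint_efforts": joint torques, N m; "ee_pos": TCP position; "tcp_rot": TCP orientation; "wrist_force": force on the tool from outside, world axes, zero at the start; "torque": the same for the moment, N m; "opening": finger opening in m; "grasp_force": force on a finger pad.
Only numpy, scipy, OpenCV 4.12 (cv2) and the standard library are available. Lean on these libraries where they do the work, as an engineer would, in place of code of your own. Each camera call takes 0.05 s, during which the arm holds its last target. There are 200 camera calls.

### The job

The blank is clamped, so get the router bed ready: with a fingertip, lightly push down the red pop-up stop, then the yellow one, then the blue one, each all the way down, and then press the green ready button on the control box just as lightly and let go. Leave the white stop up and keep off the red button. Only touch: do not pick up or shift the stops, and leave everything else where it is.

Things in the scene. Friction and masses are not known exactly. Their poses are not given: they have to be found in the camera images.
- bed: aluminium slotted router bed plate, 340 x 500 x 20 mm, fixed; origin at the centre of its underside on the table (top 20 mm above it), x along its 340 mm side. A 140 x 120 x 12 mm plywood blank is clamped at its middle with two low clamps; their wing nuts reach 51 mm above the table
- stop_red: pop-up stop with a red cap, loose, about 0.7 kg, standing on the bed: a round dark steel foot 50 mm in diameter and 14 mm high, and on its axis a black stem with a flat red cap 34 mm in diameter and 8 mm thick. Origin at the centre of the foot's underside, z up; the cap's top is 42 mm above the origin when fully up, 30 mm when fully down and let go. The cap sits on a soft cushion that gives about 1 mm per 1.2 N, up to 7.5 mm, and springs back
- stop_yellow: pop-up stop with a yellow cap, loose, about 0.7 kg, standing on the bed: a round dark steel foot 50 mm in diameter and 14 mm high, and on its axis a black stem with a flat yellow cap 34 mm in diameter and 8 mm thick. Origin at the centre of the foot's underside, z up; the cap's top is 42 mm above the origin when fully up, 30 mm when fully down and let go. The cap sits on a soft cushion that gives about 1 mm per 1.2 N, up to 7.5 mm, and springs back
- stop_blue: pop-up stop with a blue cap, loose, about 0.7 kg, standing on the bed: a round dark steel foot 50 mm in diameter and 14 mm high, and on its axis a black stem with a flat blue cap 34 mm in diameter and 8 mm thick. Origin at the centre of the foot's underside, z up; the cap's top is 42 mm above the origin when fully up, 30 mm when fully down and let go. The cap sits on a soft cushion that gives about 1 mm per 1.2 N, up to 7.5 mm, and springs back
- stop_white: pop-up stop with a white cap, loose, about 0.7 kg, standing on the bed: a round dark steel foot 50 mm in diameter and 14 mm high, and on its axis a black stem with a flat white cap 34 mm in diameter and 8 mm thick. Origin at the centre of the foot's underside, z up; the cap's top is 42 mm above the origin when fully up, 30 mm when fully down and let go. The cap sits on a soft cushion that gives about 1 mm per 1.2 N, up to 7.5 mm, and springs back
- pin_red (a joint): how far the red stop's stem is down in its foot, m: 0 fully up, 0.012 fully down (starts within 0.002 of up; counts as down from 0.009). It slides straight down against about 2.5 N of friction, to a hard end, and stays where it is left; the cap's cushion adds its own give (about 2 mm while the stem slides) before and after that
- pin_yellow (a joint): how far the yellow stop's stem is down in its foot, m: 0 fully up, 0.012 fully down (starts within 0.002 of up; counts as down from 0.009). It slides straight down against about 2.5 N of friction, to a hard end, and stays where it is left; the cap's cushion adds its own give (about 2 mm while the stem slides) before and after that
- pin_blue (a joint): how far the blue stop's stem is down in its foot, m: 0 fully up, 0.012 fully down (starts within 0.002 of up; counts as down from 0.009). It slides straight down against about 2.5 N of friction, to a hard end, and stays where it is left; the cap's cushion adds its own give (about 2 mm while the stem slides) before and after that
- pin_white (a joint): how far the white stop's stem is down in its foot, m: 0 fully up, 0.012 fully down (starts within 0.002 of up; counts as down from 0.009). It slides straight down against about 2.5 N of friction, to a hard end, and stays where it is left; the cap's cushion adds its own give (about 2 mm while the stem slides) before and after that
- box: grey control box with a white top, 140 x 90 x 45 mm, fixed to the table; origin at the centre of its underside, x along its long side; two round buttons on its top: green 36 mm towards +x, red 36 mm towards -x
- green_top (a point): centre of the top face of the green ready button, 32 mm in diameter, pressed straight down; about 72 mm above the table when out
- green (a joint): travel of the green ready button, m: 0 out, 0.010 fully in, at a hard end; a spring returns it, fully in takes about 8 N; it registers from 0.004
- red_top (a point): centre of the top face of the red halt button, 32 mm in diameter, pressed straight down; about 72 mm above the table when out
- red (a joint): travel of the red halt button, m: 0 out, 0.010 fully in, at a hard end; a spring returns it, fully in takes about 8 N
- collet_nut: loose hexagonal brass collet nut, 28 mm across, 22 mm high, standing on the bed beside the blank; origin at its underside; not to be moved
- bit_case: loose round orange case with a black cap, 22 mm in diameter, 59 mm high, standing on the bed beside the blank; origin at its underside; not to be moved
- wrench: loose steel wrench, 180 mm long, lying on the table left of the bed, long axis x; origin at its underside; not to be moved
- brush: loose bench brush, 200 mm long, lying on the table left of the bed, long axis x; origin at its underside; not to be moved
- clamp: loose spare clamp, 70 x 34 x 31 mm, steel bar with a black wing knob, on the table right of the bed; origin at its underside; not to be moved
- riser: loose wooden step block, 50 x 40 x 40 mm, on the table right of the bed; origin at its underside; not to be moved

How it is judged (in metres and radians):
On the way, in this order (a step that is already met when the one before it is completed fails the run):
1. the red stop is pushed down at least 9 mm of its 12 mm (value of joint pin_red above 0.009 m), for 0.1 s.
2. the yellow stop is pushed down at least 9 mm of its 12 mm (value of joint pin_yellow above 0.009 m), for 0.1 s.
3. the blue stop is pushed down at least 9 mm of its 12 mm (value of joint pin_blue above 0.009 m), for 0.1 s.
4. the green button is pressed at least 4 mm of its 10 mm (value of joint green above 0.004 m), for 0.04 s.
At the end, for the whole second after the job is handed in: red, yellow and blue stops at least 9 mm down (of 12 mm), white stop less than 5 mm down, both buttons out again (under 2 mm), all four stops upright (within 0.1 rad), at rest and within 15 mm of where they began (value of joint each of pin_red, pin_yellow, pin_blue above 0.009 m and value of joint pin_white below 0.005 m and value of joint each of green, red below 0.002 m and angle between each of stop_red, stop_yellow, stop_blue, stop_white's own z axis and vertical below 0.1 rad and distance of each of stop_red, stop_yellow, stop_blue, stop_white from where it was at the start of the episode below 0.015 m and linear speed of each of stop_red, stop_yellow, stop_blue, stop_white below 0.02 m/s); the robot touches nothing.
It fails at once if out of order: the yellow stop goes down more than 5 mm before the red one is down, the blue one before the yellow one is, or the green button is pressed before all three are ((value of joint pin_yellow above 0.005 m and value of joint pin_red below 0.009 m) or (value of joint pin_blue above 0.005 m and value of joint pin_yellow below 0.009 m) or (value of joint green above 0.003 m and value of joint any of pin_red, pin_yellow, pin_blue below 0.009 m)).
It fails at once if the white stop goes down more than 5 mm, or the red button is pressed (value of joint pin_white above 0.005 m or value of joint red above 0.002 m).
It fails at once if a stop or the control box is pressed harder than 15 N (contact force between the fingers and stop_red above 15 N or contact force between the fingers and stop_yellow above 15 N or contact force between the fingers and stop_blue above 15 N or contact force between the fingers and stop_white above 15 N or contact force between the fingers and box above 15 N).
It fails at once if a stop is lifted, tipped or shifted more than 15 mm (distance of any of stop_red, stop_yellow, stop_blue, stop_white from where it was at the start of the episode above 0.015 m or angle between any of stop_red, stop_yellow, stop_blue, stop_white's own z axis and vertical above 0.2 rad or z of any of stop_red, stop_yellow, stop_blue, stop_white in the frame of bed above 0.026 m).
It fails at once if a loose bystander is moved more than 15 mm (distance of any of collet_nut, bit_case, wrench, brush, clamp, riser from where it was at the start of the episode above 0.015 m).
It also fails if it takes over 61 s, if anything falls off the work surface, if the arm or the gripper's body presses on something with over 40 N, if the wrist force passes 120 N, or if a joint passes its speed limit or range.

## Working session

There is one attempt and no reset: what is moved stays moved. The work goes in short steps, Python scripts to look and compute and a tool call to move; the robot and the scene stay as the last step left them, time stands still between calls to the robot, and variables do not carry over. Pictures are saved under pics/ and viewed, at most 10 in all, crops included, and the job is handed in when it is done.

Besides the shell and the picture viewer there is one more tool, called after ">>>" in YAML: its name, and indented under it one key for each argument. play_rows: Moves the arm, as the interface text tells. Its arguments: {"type":"object","properties":{"increments":{"type":"array"},"grip_force":{"type":"number"}},"required":["increments"]}

```bash
mkdir -p pics; cat > h.py <<'E'
import numpy as np, cv2
from workcell import telemetry, camera, calibration, workorder
def cal(n):
    c=calibration(n); f=200/np.tan(np.radians(c["vertical_fov"])/2)
    R=cv2.Rodrigues(np.array(c["rvec"],float))[0]; t=np.array(c["tvec"],float).ravel()
    return f,c["cx"],c["cy"],R,t,c
def onplane(n,u,v,z):
    f,cx,cy,R,t,_=cal(n); d=R.T@np.array([(u-cx)/f,(v-cy)/f,1]); o=-R.T@t
    return o+d*(z-o[2])/d[2]
def frompix(n,u,v,Z):
    f,cx,cy,R,t,_=cal(n); return R.T@(np.array([(u-cx)/f*Z,(v-cy)/f*Z,Z])-t)
E
python3 - <<'E'
from h import *
for n in("top","side"):
    p,d=camera(n); cv2.imwrite(f"pics/{n}0.png",p[:,:,::-1]); np.save(n+"d.npy",d); print(cal(n)[5])
print(telemetry.get_obs())
E
```

```text
{'vertical_fov': 47.998694972476905, 'cx': 318.208016899219, 'cy': 200.24278138783407, 'rvec': array([ 2.18937166, -2.170874  ,  0.06352599]), 'tvec': array([-0.01430795,  0.52669245,  1.40714814])}
{'vertical_fov': 55.46500641475234, 'cx': 322.76306755404556, 'cy': 206.1879040939898, 'rvec': array([ 2.09352203, -0.36356645,  0.18931209]), 'tvec': array([-0.50266605,  0.14867535,  0.91873971])}
{'time': 0.1, 'q': array([7.65467782e+01, 5.00947035e+00, 1.00373163e+01, 9.51014870e+01,
       5.24891570e-04, 8.99993605e+01]), 'qd': array([ 0.00209975, -0.02478449,  0.19661525, -0.06101445, -0.0523306 ,
       -0.08956091]), 'joint_efforts': array([-1.09532288e-03, -5.21565950e+01,  4.65651512e+01,  1.59829692e-02,
       -1.72221394e-06, -7.05282062e-06]), 'ee_pos': array([0.12790843, 0.53471019, 0.24962434]), 'tcp_rot': array([-1.79926359e+02, -5.25713014e-04,  1.66547417e+02]), 'wrist_force': array([-0.44571045,  0.24632504,  0.12190333]), 'torque': array([-0.01061264,  0.02137913,  0.01624979]), 'grasp_force': 0.0, 'opening': 0.08526177311319136}
```

View pics/top0.png

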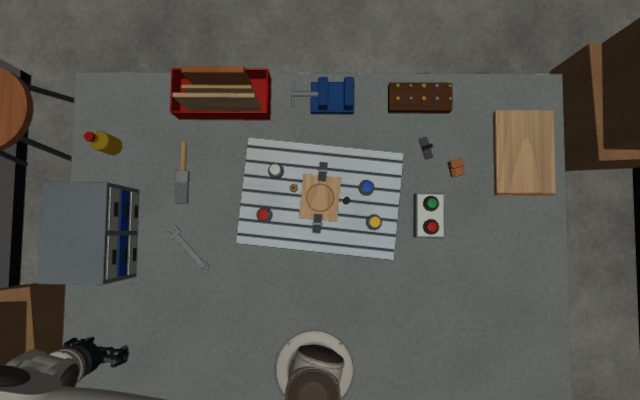

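View pics/side0.png

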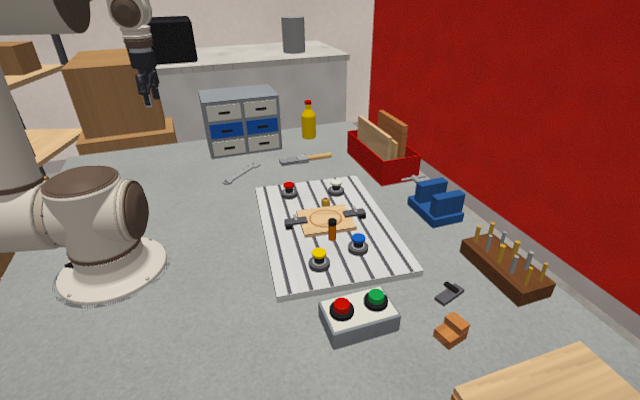

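The top view shows the stops: red (264,215), white (275,171), yellow (375,222) and blue (367,187). The green button is at (432,203) and the red button at (432,227). The side view shows the same layout with everything visible. Next I localise the caps in both views.

```bash
cat >> h.py <<'E'
HUE={'red':((0,8),(172,180)),'yellow':((18,32),),'blue':((105,125),),'green':((50,85),)}
def blob(p,col,c,r=14):
    u0,v0=c; hsv=cv2.cvtColor(p,cv2.COLOR_RGB2HSV); m=np.zeros(p.shape[:2],np.uint8)
    for a,b in HUE[col]: m|=cv2.inRange(hsv,(a,130,70),(b,255,255))
    w=np.zeros_like(m); cv2.circle(w,c,r,255,-1); m&=w
    n,l,s,ce=cv2.connectedComponentsWithStats(m)
    i=1+np.argmax(s[1:,4]); return ce[i],s[i],l==i
E
python3 - <<'E'
from h import *
pt,dt=camera("top"); ps,ds=camera("side")
T={'red':((264,215),(289,186),.062),'yellow':((375,222),(319,254),.062),'blue':((367,187),(358,240),.062),'green':((432,203),(376,296),.072),'rbtn':((432,227),(342,306),.072)}
for k,(a,b,z) in T.items():
    c='red' if k=='rbtn' else k
    for n,p,d,q in(("top",pt,dt,a),("side",ps,ds,b)):
        ce,s,m=blob(p,c,q); Z=np.median(d[m])
        print(k,n,ce.round(1),s,onplane(n,*ce,z).round(4),frompix(n,*ce,Z).round(4))
E
```

```text
red top [262.6 214.2] [258 209  10  11  94] [0.4794 0.1602 0.062 ] [0.4794 0.1603 0.0615]
red side [288.5 184.9] [284 182  10   7  59] [0.4771 0.1495 0.062 ] [0.4782 0.1539 0.0596]
yellow top [374.7 221.6] [370 217  11  11  93] [ 0.4595 -0.1838  0.062 ] [ 0.4595 -0.1839  0.0613]
yellow side [318.7 253. ] [312 247  14  12 129] [ 0.457 -0.19   0.062] [ 0.4577 -0.1878  0.0602]
blue top [366.9 186.2] [362 181  11  11  95] [ 0.5684 -0.1599  0.062 ] [ 0.5685 -0.1601  0.0602]
blue side [357.9 238.1] [351 234  14  10 105] [ 0.5631 -0.1688  0.062 ] [ 0.565  -0.1649  0.0588]
green top [431.9 202.7] [427 198  10  10  77] [ 0.5184 -0.3565  0.072 ] [ 0.5184 -0.3566  0.0716]
green side [375.7 296.6] [368 289  17  16 216] [ 0.5126 -0.3658  0.072 ] [ 0.5144 -0.3626  0.0685]
rbtn top [431.9 226.4] [427 222  11  10  87] [ 0.4462 -0.3559  0.072 ] [ 0.4463 -0.3561  0.0708]
rbtn side [341.3 305.8] [333 298  18  17 235] [ 0.4418 -0.3653  0.072 ] [ 0.4431 -0.3622  0.0684]
```

Top-view values are consistent: the button spacing comes out at 72 mm. I close the fingers and go above red, with yaw turned to 90°.

>>> play_rows:
  increments:
    - [[-36,-24,8],[0,0,6],1]
    - [[-72,-48,16],[0,0,12],1]
    - [[-108,-72,24],[0,0,18],1]
    - [[-144,-96,32],[0,0,24],1]
    - [[-180,-120,40],[0,0,30],1]
    - [[-216,-144,48],[0,0,36],1]
    - [[-252,-168,56],[0,0,42],1]
    - [[-288,-192,64],[0,0,48],1]
    - [[-324,-216,72],[0,0,54],1]
    - [[-360,-240,80],[0,0,60],1]
    - [[-396,-264,88],[0,0,66],1]
    - [[-429,-282,90],[0,0,72],1]
    - [[-429,-282,90],[0,0,76.5],1]
    - [[-429,-282,90],[0,0,76.5],1]
    - [[-429,-282,110],[0,0,76.5],1]
    - [[-429,-282,130],[0,0,76.5],1]
    - [[-429,-282,130],[0,0,76.5],1]
    - [[-429,-282,130],[0,0,76.5],1]

```text
time: 2.0
ee_pos: [0.4791, 0.1613, 0.1207]
tcp_rot: [-180.0, 0.0, 90.2]
wrist_force: [-0.6, 0.2, 1.1]
opening: 0.0002
grasp_force: 0.0
```

```bash
python3 - <<'E'
from h import *
o=telemetry.get_obs(); print(o['time'],o['ee_pos'],o['tcp_rot'],o['wrist_force'],o['opening'],o['q'])
p,d=camera("side"); cv2.imwrite("pics/s1.png",cv2.resize(p[100:280,180:440,::-1],None,fx=3,fy=3))
E
```

```text
2.0 [0.4791148  0.16129914 0.12069117] [-1.79982031e+02  3.16033106e-03  9.01801453e+01] [-0.56708906  0.23326142  1.06399871] 0.00020744837795109276 [ 1.86049475e+01 -1.64778038e+00 -1.10275156e+01  8.06383115e+01
  2.68095477e-03  1.08424802e+02]
```

View pics/s1.png

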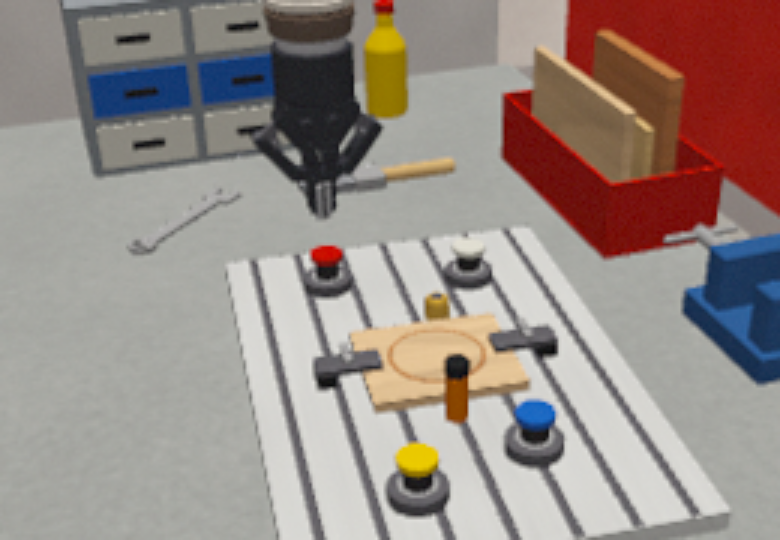

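The fingertip (crop 322,212) is directly above the red cap (327,257). I descend gently.

>>> play_rows:
  increments:
    - [[0,0,15],[0,0,0],1]
    - [[0,0,30],[0,0,0],1]
    - [[0,0,36],[0,0,0],1]
    - [[0,0,39],[0,0,0],1]
    - [[0,0,42],[0,0,0],1]
    - [[0,0,45],[0,0,0],1]
    - [[0,0,48],[0,0,0],1]
    - [[0,0,50],[0,0,0],1]
    - [[0,0,50],[0,0,0],1]

```text
time: 2.95
ee_pos: [0.4797, 0.1608, 0.0702]
tcp_rot: [180.0, -0.0, 90.0]
wrist_force: [-1.0, -0.6, 2.1]
opening: 0.0
grasp_force: 1.0
```

>>> play_rows:
  increments:
    - [[0,0,2],[0,0,0],1]
    - [[0,0,4],[0,0,0],1]
    - [[0,0,5],[0,0,0],1]
    - [[0,0,5],[0,0,0],1]
    - [[0,0,5],[0,0,0],1]

```text
time: 3.45
ee_pos: [0.4797, 0.1609, 0.0655]
tcp_rot: [180.0, -0.0, 90.0]
wrist_force: [-0.4, 0.1, 3.6]
opening: 0.0002
grasp_force: 2.1
```

>>> play_rows:
  increments:
    - [[0,0,1],[0,0,0],1]
    - [[0,0,2],[0,0,0],1]
    - [[0,0,2],[0,0,0],1]
    - [[0,0,2],[0,0,0],1]

```text
time: 3.85
ee_pos: [0.4798, 0.1609, 0.0636]
tcp_rot: [180.0, -0.0, 90.0]
wrist_force: [-0.7, -0.9, 6.1]
opening: 0.0003
grasp_force: 3.2
```

Force rises about 1.25 N/mm, so the stem has bottomed out. I lift and go over yellow.

>>> play_rows:
  increments:
    - [[0,0,-10],[0,0,0],1]
    - [[0,0,-40],[0,0,0],1]
    - [[0,0,-70],[0,0,0],1]
    - [[-40,-3,-70],[0,0,0],1]
    - [[-80,-6,-70],[0,0,0],1]
    - [[-120,-8,-70],[0,0,0],1]
    - [[-160,-10,-70],[0,0,0],1]
    - [[-200,-12,-70],[0,0,0],1]
    - [[-240,-14,-70],[0,0,0],1]
    - [[-280,-16,-70],[0,0,0],1]
    - [[-320,-18,-70],[0,0,0],1]
    - [[-345,-20,-70],[0,0,0],1]
    - [[-345,-20,-70],[0,0,0],1]
    - [[-345,-20,-57],[0,0,0],1]
    - [[-345,-20,-57],[0,0,0],1]
    - [[-345,-20,-57],[0,0,0],1]

```text
time: 5.45
ee_pos: [0.4596, -0.1832, 0.1196]
tcp_rot: [-179.9, -0.0, 90.1]
wrist_force: [0.4, 0.7, -0.0]
opening: -0.0001
grasp_force: 0.0
```

```bash
python3 - <<'E'
from h import *
o=telemetry.get_obs(); print(o['time'],o['ee_pos'],o['tcp_rot'],o['wrist_force'],o['q'])
p,d=camera("side"); cv2.imwrite("pics/s2.png",cv2.resize(p[130:310,180:440,::-1],None,fx=3,fy=3))
ce,s,m=blob(p,'red',(289,190)); print(ce,frompix("side",*ce,np.median(d[m])))
E
```

```text
5.45 [ 0.45958272 -0.18315959  0.11963044] [-1.79931027e+02 -3.44805233e-02  9.01208746e+01] [ 0.41494819  0.68008404 -0.04282115] [-2.17323920e+01 -3.05650807e+00 -1.25067594e+01  8.06266003e+01
  6.32871381e-03  6.81467084e+01]
[288.64912281 188.07017544] [0.47801802 0.15349623 0.04888729]
```

View pics/s2.png

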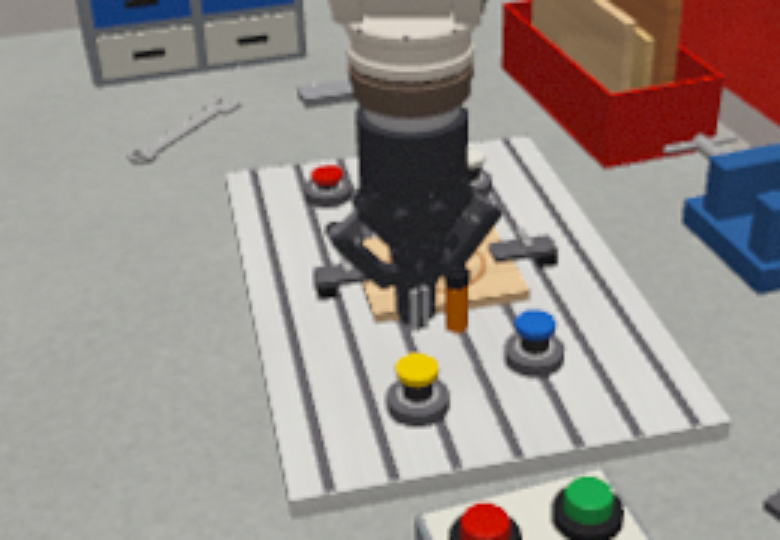

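The red cap dropped about 11 mm and is fully down. The tip (418,325) is above the yellow cap (417,368), so I press it.

>>> play_rows:
  increments:
    - [[0,0,15],[0,0,0],1]
    - [[0,0,30],[0,0,0],1]
    - [[0,0,36],[0,0,0],1]
    - [[0,0,39],[0,0,0],1]
    - [[0,0,42],[0,0,0],1]
    - [[0,0,45],[0,0,0],1]
    - [[0,0,48],[0,0,0],1]
    - [[0,0,51],[0,0,0],1]
    - [[0,0,53],[0,0,0],1]
    - [[0,0,54],[0,0,0],1]
    - [[0,0,54],[0,0,0],1]

```text
time: 6.6
ee_pos: [0.46, -0.1842, 0.0664]
tcp_rot: [180.0, 0.0, 90.0]
wrist_force: [-0.7, 0.8, 3.6]
opening: 0.0001
grasp_force: 1.6
```

>>> play_rows:
  increments:
    - [[0,0,1],[0,0,0],1]
    - [[0,0,2],[0,0,0],1]
    - [[0,0,2],[0,0,0],1]
    - [[0,0,2],[0,0,0],1]

```text
time: 7.0
ee_pos: [0.46, -0.1843, 0.0645]
tcp_rot: [180.0, 0.0, 90.0]
wrist_force: [-1.5, 0.3, 4.9]
opening: 0.0004
grasp_force: 2.6
```

Bottomed as well. Next is blue.

>>> play_rows:
  increments:
    - [[0,0,-10],[0,0,0],1]
    - [[0,0,-40],[0,0,0],1]
    - [[0,0,-65],[0,0,0],1]
    - [[8,36,-70],[0,0,0],1]
    - [[16,72,-70],[0,0,0],1]
    - [[24,108,-65],[0,0,0],1]
    - [[24,108,-55],[0,0,0],1]
    - [[24,108,-55],[0,0,0],1]
    - [[24,108,-55],[0,0,0],1]

```text
time: 7.9
ee_pos: [0.5671, -0.1602, 0.1193]
tcp_rot: [-179.9, -0.0, 90.0]
wrist_force: [0.4, 0.4, -0.1]
opening: -0.0001
grasp_force: 0.0
```

```bash
python3 - <<'E'
from h import *
o=telemetry.get_obs(); print(o['time'],o['ee_pos'],o['tcp_rot'],o['wrist_force'])
p,d=camera("side"); cv2.imwrite("pics/s3.png",cv2.resize(p[130:310,180:440,::-1],None,fx=3,fy=3))
ce,s,m=blob(p,'yellow',(319,258)); print(ce,frompix("side",*ce,np.median(d[m])))
E
```

```text
7.9 [ 0.567058   -0.16015262  0.11927279] [-1.79937379e+02 -9.26261683e-03  9.00378697e+01] [ 0.35330987  0.429637   -0.05705318]
[318.83969466 256.74045802] [ 0.45813628 -0.18705603  0.04855273]
```

View pics/s3.png

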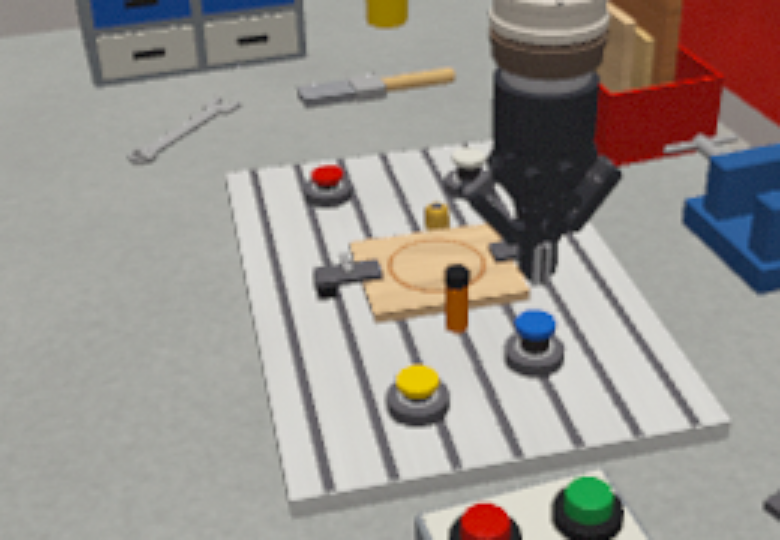

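Yellow is down about 12 mm. The tip (540,280) is above the blue cap (535,325), so I press it.

>>> play_rows:
  increments:
    - [[0,0,15],[0,0,0],1]
    - [[0,0,30],[0,0,0],1]
    - [[0,0,36],[0,0,0],1]
    - [[0,0,39],[0,0,0],1]
    - [[0,0,42],[0,0,0],1]
    - [[0,0,45],[0,0,0],1]
    - [[0,0,48],[0,0,0],1]
    - [[0,0,51],[0,0,0],1]
    - [[0,0,53],[0,0,0],1]
    - [[0,0,53],[0,0,0],1]

```text
time: 8.95
ee_pos: [0.568, -0.1601, 0.0662]
tcp_rot: [180.0, 0.0, 90.0]
wrist_force: [-1.5, -0.9, 2.9]
opening: -0.0003
grasp_force: 1.6
```

>>> play_rows:
  increments:
    - [[0,0,1],[0,0,0],1]
    - [[0,0,2],[0,0,0],1]
    - [[0,0,2],[0,0,0],1]
    - [[0,0,2],[0,0,0],1]

```text
time: 9.35
ee_pos: [0.568, -0.1602, 0.0646]
tcp_rot: [180.0, 0.0, 90.0]
wrist_force: [-1.5, -0.0, 4.4]
opening: 0.0004
grasp_force: 2.6
```

>>> play_rows:
  increments:
    - [[0,0,-10],[0,0,0],1]
    - [[0,0,-40],[0,0,0],1]
    - [[0,0,-70],[0,0,0],1]
    - [[-40,-10,-75],[0,0,0],1]
    - [[-80,-20,-75],[0,0,0],1]
    - [[-120,-30,-75],[0,0,0],1]
    - [[-160,-40,-75],[0,0,0],1]
    - [[-196,-50,-70],[0,0,0],1]
    - [[-196,-50,-55],[0,0,0],1]
    - [[-196,-50,-55],[0,0,0],1]
    - [[-196,-50,-55],[0,0,0],1]

```text
time: 10.45
ee_pos: [0.518, -0.3553, 0.1191]
tcp_rot: [-180.0, -0.1, 90.1]
wrist_force: [-0.2, 0.6, -0.5]
opening: 0.0001
grasp_force: 0.0
```

```bash
python3 - <<'E'
from h import *
o=telemetry.get_obs(); print(o['time'],o['ee_pos'],o['tcp_rot'],o['wrist_force'])
p,d=camera("side"); cv2.imwrite("pics/s4.png",cv2.resize(p[170:350,220:480,::-1],None,fx=3,fy=3))
ce,s,m=blob(p,'blue',(358,242)); print(ce,frompix("side",*ce,np.median(d[m])))
E
```

```text
10.45 [ 0.51796971 -0.35529937  0.11911372] [-1.79953212e+02 -5.19411996e-02  9.00747772e+01] [-0.21018085  0.63951708 -0.49986   ]
[354.3030303  239.84848485] [ 0.55895454 -0.15752169  0.05017732]
```

View pics/s4.png

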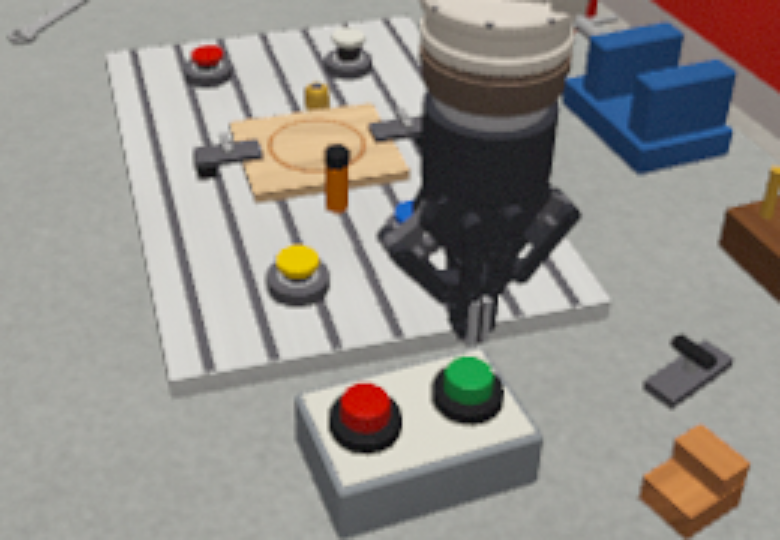

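Blue is partly hidden by the gripper here. I check its height and the green alignment from the top view before pressing.

```bash
python3 - <<'E'
from h import *
p,d=camera("top"); cv2.imwrite("pics/t4.png",cv2.resize(p[150:270,230:470,::-1],None,fx=3,fy=3))
for k,c in dict(red=(263,214),yellow=(375,222),blue=(367,186)).items():
    try:
        ce,s,m=blob(p,k,c); print(k,ce,s[4],frompix("top",*ce,np.median(d[m])))
    except Exception as e: print(k,e)
f,cx,cy,R,t,_=cal("side")
for P in((.518,-.3555,.100),(.5184,-.3565,.072)):
    q=R@np.array(P)+t; print(((q[0]/q[2]*f+cx)-220)*3,((q[1]/q[2]*f+cy)-170)*3)
E
```

```text
red [262.94623656 214.24731183] 93 [0.47968462 0.16077406 0.04964825]
yellow [374.10309278 221.7628866 ] 97 [ 0.45936404 -0.18342848  0.04989525]
blue [366.42391304 186.67391304] 92 [ 0.5680715  -0.1596213   0.04958355]
470.42718521754114 334.3250247541287
468.92961525164856 367.69091420339663
```

View pics/t4.png

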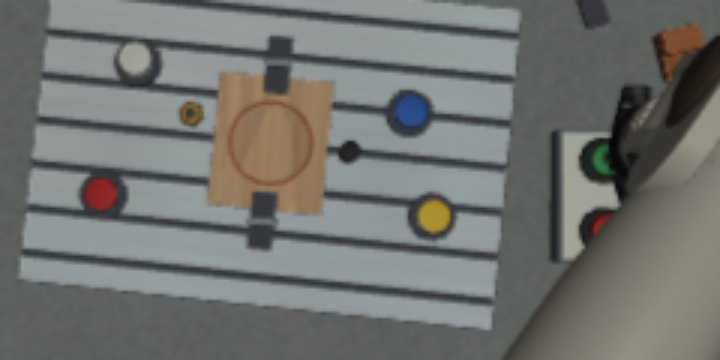

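All three caps read about 0.0497 m, fully down. The tip is over green, so I press about 6–7 mm and release.

>>> play_rows:
  increments:
    - [[0,0,12],[0,0,0],1]
    - [[0,0,24],[0,0,0],1]
    - [[0,0,27],[0,0,0],1]
    - [[0,0,30],[0,0,0],1]
    - [[0,0,32],[0,0,0],1]
    - [[0,0,34],[0,0,0],1]
    - [[0,0,35],[0,0,0],1]
    - [[0,0,35],[0,0,0],1]
    - [[0,0,35],[0,0,0],1]

```text
time: 11.45
ee_pos: [0.5181, -0.3561, 0.0847]
tcp_rot: [180.0, -0.0, 90.0]
wrist_force: [-1.9, 2.6, 6.0]
opening: -0.0002
grasp_force: 2.6
```

>>> play_rows:
  increments:
    - [[0,0,1],[0,0,0],1]
    - [[0,0,1],[0,0,0],1]
    - [[0,0,-5],[0,0,0],1]
    - [[0,0,-30],[0,0,0],1]
    - [[0,0,-70],[0,0,0],1]
    - [[0,0,-110],[0,0,0],1]
    - [[0,0,-110],[0,0,0],1]
    - [[0,0,-110],[0,0,0],1]

```text
time: 12.25
ee_pos: [0.5185, -0.3567, 0.1954]
tcp_rot: [179.9, 0.1, 90.0]
wrist_force: [0.4, 0.0, -0.5]
opening: 0.0001
grasp_force: 0.0
```

```bash
python3 - <<'E'
from h import *
p,d=camera("top")
for k,c in dict(red=(263,214),yellow=(375,222),blue=(367,186)).items():
    ce,s,m=blob(p,k,c); print(k,frompix("top",*ce,np.median(d[m])).round(4))
p,d=camera("side")
for k,c in dict(green=(376,296),red=(342,306)).items():
    ce,s,m=blob(p,k,c); print(k,frompix("side",*ce,np.median(d[m])).round(4))
o=telemetry.get_obs(); print(o['time'],o['ee_pos'],o['wrist_force'])
E
```

```text
red [0.4796 0.1607 0.0495]
yellow [ 0.4594 -0.1835  0.0495]
blue [ 0.5682 -0.1596  0.0503]
green [ 0.5145 -0.3624  0.0682]
red [ 0.4432 -0.3621  0.0683]
12.35 [ 0.51776826 -0.35611926  0.19312954] [-0.7613221   1.06891052 -0.03455273]
```

```bash
python3 -c "
from workcell import workorder; print(workorder.job_done())"
```

```text
the job is handed in; nothing more can be done
None
```

I pushed the red, yellow and blue stops fully down in that order, pressed and released the green button, and handed the job in at about 12 s; I left the white stop and red button alone, and no verdict was returned.

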